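Feel out the combination lock on the reference-block case and present it open

TASK

Unlock the combination lock on the reference-block case: turn its dial clockwise, feeling through the clicks, until it drops into its deep notch and the shackle jumps out a little by itself; then, with the lock still lying in its cradle, pull the shackle all the way out, clear of the yellow staple. Take the open lock by its body, lift it straight up at least 100 mm off the lid, dial upward, and finish still holding it there in the gripper, level and steady; leave the other things on the bench and on the lid alone.

Things in the scene. Friction and masses are not known exactly. Their poses are not given: they have to be found in the camera images.
- case: Flat blue case, grey lid, fixed on the bench, 270 (x) x 320 (y) mm; origin at bench level below the lock's centre, axes as the lock's at the start. Lid top 45 mm above the bench. Four black corner brackets on the lid, 7 mm high, 1 mm clear of the lock's body, keep the lock from sliding or turning; the middle 36 mm of each of its sides is free.
- staple (a point): Top of the yellow staple on the lid: a bridge 27 mm high, 22 mm wide in y, 5 mm thick in x, centred at x = -37.5, y = +20 mm of the case. The shackle's free (+y) leg passes under it, so the lock cannot be lifted until the shackle is out.
- lock: Loose combination lock, about 0.45 kg, lying face up on the lid between the brackets. Brass body 56 x 56 mm, 26 mm high; origin at the centre of its underside, z up, x and y along its sides. A round dial stands on top in the centre; the U-shaped steel shackle sticks out of its -x side (the side nearer the robot).
- dial_grip (a point): Point on the dial's axis, 37 mm above the lock's underside. The dial is a black ribbed round knob 40 mm across, standing from 27 to 45 mm above the lock's underside, with a white pointer line on top; it turns about the lock's z axis.
- dial (a joint): Dial angle in rad, growing clockwise seen from above. Starts between 0 and 0.8; a light click (about 0.06 N m) each 1/16 turn. The one deep notch, unmarked and different each time, lies between 1.5 and 2.7: there a spring throws the shackle out by 6 mm and the dial is blocked within about 0.07 rad either way.
- shackle (a joint): How far the shackle is out, in m, along the lock's -x: 0 to 0.002 while locked (it twitches 1 mm at each click and cannot be pulled), 0.006 when it has jumped out at the notch, 0.030 fully out (a stop). From 0.006 on it slides with about 1 N of friction and stays where it is left. Its free leg clears the staple from 0.022 on.
- bow (a point): Middle of the shackle's cross bar: 8 mm round bar, straight for 24 mm along the lock's y, 14 mm above the lid and, when locked, 80 mm from the lock's centre towards the lock's -x; it moves with the shackle. The legs lie at y = -20 and +20 mm; 48 mm free between bar and body, 32 mm between the legs.
- test_block: Bystander: bright steel disc 52 mm across, 10 mm high, loose on the lid. Origin at its underside.
- resin_mount: Bystander: red cylinder 30 mm across, 22 mm high, loose on the lid. Origin at its underside.
- green_mount: Bystander: green cylinder 30 mm across, 20 mm high, loose on the lid. Origin at its underside.
- anvil: Bystander: dark steel stepped anvil 54 mm across, 40 mm high, on the bench. Origin at its underside.
- mount_cup: Bystander: white cup 70 mm across, 70 mm high, on the bench. Origin at its underside.
- driver: Bystander: screwdriver lying on the bench.
- oil_jar: Bystander: amber jar 56 mm across, 70 mm high, on the bench. Origin at its underside.

How it is judged:
By the outcome, as a careful person would: the job done as asked, in the order asked, and still so for the second after the job is handed in, while the arm keeps its last pose, push and grip.
It also fails if it takes over 67 s, if anything falls off the work surface, if the arm or the gripper's body presses on something with over 40 N, if the wrist force passes 120 N, or if a joint passes its speed limit or range.

ROBOT

A 7-joint arm with a two-finger parallel gripper is mounted at the origin on the work surface. World frame = base frame: x ahead of the robot, y to its left, z up, the work surface at z = 0. Lengths are in m, angles in rad, forces in N, time in s.
With the tool pointing down it reaches from about 0.425 to 0.925 m from the base axis. Payload 6.8 kg.
Tool frame: the origin (TCP) lies at the very end of the fingers, on their centre line; the grasp point (between the pads) lies 19 mm behind it; z points along the fingers, y is the line along which they close (so a half turn about z gives the same grasp; the last joint's range is limited). The gripper opens to 85 mm and grips with 20 to 120 N. Pads are 22 mm wide; open, the fingers measure 114 mm over their backs; the gripper's body (76 mm by 85 mm) begins 54 mm behind the grasp point. The pads swing forward as they close: fully open they stand 13 mm farther back than shut.
Start: joints at [-1.272, 0.477, 0.022, 1.555, -0.011, 1.109, -0.083], TCP at [0.267, 0.62, 0.231] pointing down, gripper open.
Joint ranges: [-2.96, 2.96], [-0.34, 2.1], [-1.41, 1.46], [0.24, 2.44], [-1.37, 4.51], [0.17, 1.92], [-2.96, 2.96]. Speed limits (rad/s): [2.39, 2.39, 3.14, 3.14, 3.14, 3.14, 3.14].

INTERFACE

Orientations are given as a unit quaternion [w, x, y, z].
In Python, from station import bot, cams, workorder gives the robot as it stands (bot), with the cameras (cams) and the job (workorder).
- The arm moves only by the shell command python3 nudge.py [FORCE], which reads ROWS from standard input. ROWS is one flat JSON list of numbers that holds 1 to 20 rows one after another, with no inner brackets; each row has 5 numbers: dx, dy, dz in shares of the most that a row can go, 1 being 50 mm, then a turn about the tool's z in units of 0.05 rad, then the opening from 0.0 (shut) to 1.0 (fully open); each row shifts and turns the commanded pose from where the row before left it, along the tool's axes as they then stand; what a row does not reach is not made up. A row lasts 1/10 s, in which the tool goes at most 0.05 m and 0.15 rad, less where a joint would pass 70% of its speed; a pose out of reach is approached as far as the arm can. The fingers move at their own pace and stop on an object; FORCE is the grip in N (left out, the last holds). Time passes only in rows, so rows that do not move let the fingers close. It prints the time, the measured TCP pose, the force, the opening and the grip force at its end. Input that does not fit is refused with a message, and nothing moves.
- bot.get_obs(): the state, without advancing time (a new reading comes with each control period).
- cams.read_camera(name): name is "scene" or "side" or "wrist"; returns the picture (384x512x3 uint8, blue, green, red); there is no depth.
- cams.camera_info(name): a dict with "vertical_fov" (degrees; the focal length in pixels is half the picture's height over the tangent of half this angle, whatever the lens; pixels are square), "cx", "cy" (the principal point, pixels), "k1" (the pictures are not rectified: a ray, as slopes to the right and down, at radius r is drawn at 1 + k1 r^2 times it, then the intrinsics apply), "view" (4x4, takes a point from world to camera coordinates); the wrist camera has in their place "hand_eye" (4x4, takes a point from camera to tool coordinates, whose origin is the TCP and whose axes are the flange's). Camera axes: x right, y up, looking along -z (the intrinsics and any distortion apply to the point x, -y, -z); pixel columns grow to the right and rows downward; lengths in m; the calibration is good to about 2 mm. A picture is of the moment at which its call begins: read the wrist's pose just before it. camera_info takes no time and is no camera call.
- workorder.hand_in(): hands the job in; it is judged then, once.
The state is a dict: "t": time; "q": joint angles; "joint_vel": joint speeds; "joint_torque": joint torques, N m; "eef_pos": TCP position; "tool_rot": TCP orientation; "contact_force": force on the tool from outside, world axes, zero at the start; "torque": the same for the moment, N m; "gripper_width": opening from 0.0 (shut) to 1.0 (fully open); "grasp_force": force on a finger pad.
Only numpy, scipy, OpenCV 4.12 (cv2) and the standard library are available. Lean on these libraries where they do the work, as an engineer would, in place of code of your own. Each camera call takes 0.05 s, during which the arm holds its last target. There are 200 camera calls.

## Working session

There is one attempt and no reset: what is moved stays moved. The work goes in short steps, Python scripts to look and compute and a shell command to move; the robot and the scene stay as the last step left them, time stands still between calls to the robot, and variables do not carry over. Pictures are saved under pics/ and viewed, at most 13 in all, crops included, and the job is handed in when it is done.

```bash
ls; mkdir -p pics
python3 - <<'E'
from station import bot, cams, workorder
import cv2,numpy as np
o=bot.get_obs(); print({k:np.round(v,3).tolist() for k,v in o.items()})
ims=[]
for n in ("scene","side","wrist"):
    i=cams.camera_info(n); print(n,{k:np.round(v,4).tolist() for k,v in i.items()})
    im=cams.read_camera(n); cv2.imwrite(f"pics/{n}0.png",im)
E
```

```text
nudge.py
pics
station.py
{'t': 0.0, 'q': [-1.272, 0.478, 0.022, 1.556, -0.012, 1.109, -0.083], 'joint_vel': [0.001, 0.001, 0.0, 0.003, -0.0, 0.001, -0.001], 'joint_torque': [0.001, -59.645, 1.609, -28.12, 0.013, 0.009, -0.0], 'eef_pos': [0.267, 0.619, 0.23], 'tool_rot': [-0.0, 0.202, 0.979, -0.001], 'contact_force': [-0.326, -0.18, 0.183], 'torque': [0.017, -0.005, 0.002], 'grasp_force': 0.0, 'gripper_width': 1.0}
scene {'vertical_fov': 48.7004, 'cx': 255.8533, 'cy': 184.1571, 'k1': -0.119, 'view': [[-0.5992, 0.8006, -0.0007, 0.3773], [-0.5334, -0.3985, 0.7461, 0.268], [0.5971, 0.4474, 0.6658, -1.8232], [0.0, 0.0, 0.0, 1.0]]}
side {'vertical_fov': 52.5942, 'cx': 251.1952, 'cy': 189.2494, 'k1': 0.0371, 'view': [[-0.8978, -0.4401, 0.0151, 0.5155], [0.3446, -0.6809, 0.6463, -0.2651], [-0.2741, 0.5854, 0.763, -0.9677], [0.0, 0.0, 0.0, 1.0]]}
wrist {'vertical_fov': 63.3408, 'cx': 255.3567, 'cy': 197.1137, 'k1': -0.0467, 'hand_eye': [[-0.0005, 0.9566, 0.2913, 0.0748], [1.0, 0.0007, -0.0006, 0.0003], [-0.0008, 0.2913, -0.9566, -0.1427], [0.0, 0.0, 0.0, 1.0]]}
```

View pics/scene0.png

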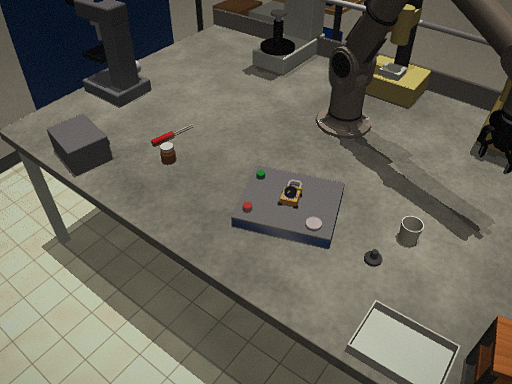

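View pics/side0.png

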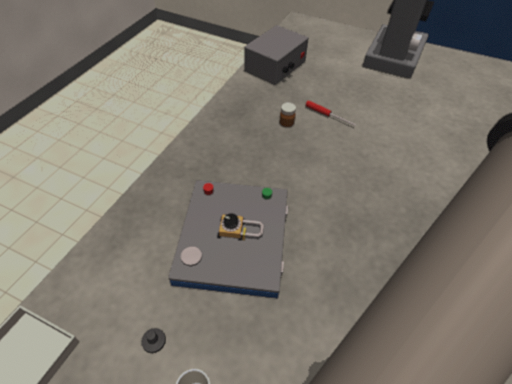

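The scene view shows the case with the lock's dial at about (291,193) and the shackle at (293,184), towards the robot. The side view has the dial at about (231,220), the brass body around it and the shackle out to (262,228). The bystanders on the lid are at its corners.

```bash
cat > h.py <<'E'
from station import bot, cams, workorder
import cv2, numpy as np
from scipy.spatial.transform import Rotation as R
def cam(n,obs=None):
    i=cams.camera_info(n); f=192/np.tan(np.radians(i["vertical_fov"])/2)
    if n=="wrist":
        o=obs or bot.get_obs(); T=np.eye(4); q=o["tool_rot"]
        T[:3,:3]=R.from_quat([q[1],q[2],q[3],q[0]]).as_matrix(); T[:3,3]=o["eef_pos"]
        C=T@np.array(i["hand_eye"])
    else: C=np.linalg.inv(i["view"])
    return C,f,i["cx"],i["cy"],i["k1"]
def ray(c,p):
    C,f,cx,cy,k=c
    K=np.array([[f,0,cx],[0,f,cy],[0,0,1]])
    u=cv2.undistortPoints(np.array([[p]],float),K,np.array([k,0,0,0.]))[0,0]
    return C[:3,3],C[:3,:3]@np.array([u[0],-u[1],-1])
def onz(c,p,z):
    o,d=ray(c,p); return o+d*(z-o[2])/d[2]
def cross(c1,p1,c2,p2):
    (a,d),(b,e)=ray(c1,p1),ray(c2,p2)
    s=np.linalg.lstsq(np.c_[d,-e],b-a,rcond=None)[0]
    return (a+s[0]*d+b+s[1]*e)/2, np.linalg.norm(a+s[0]*d-b-s[1]*e)
def blobs(m,lo=10):
    n,l,s,c=cv2.connectedComponentsWithStats(m.astype(np.uint8))
    return [(c[i].round(1).tolist(),int(s[i,4])) for i in range(1,n) if s[i,4]>=lo]
E
python3 - <<'E'
from h import *
def masks(im):
    h=cv2.cvtColor(im,cv2.COLOR_BGR2HSV);H,S,V=[h[...,k].astype(int) for k in range(3)]
    return {"red":((H<6)|(H>174))&(S>150)&(V>80),"green":(H>50)&(H<85)&(S>120),"brass":(H>12)&(H<32)&(S>100)&(V>80),"dark":V<30}
cc={}
for n,r in (("scene",(225,340,160,250)),("side",(165,295,170,300))):
    im=cv2.imread(f"pics/{n}0.png"); c=cc[n]=cam(n)
    for k,m in masks(im).items():
        w=np.zeros_like(m); w[r[2]:r[3],r[0]:r[1]]=m[r[2]:r[3],r[0]:r[1]]
        z={"red":.056,"green":.055,"brass":.058,"dark":.081}[k]
        print(n,k,[(b,onz(c,b[0],z).round(3).tolist()) for b in blobs(w,8)])
# dial / bow / lid corners by eye
print("bow",onz(cc["scene"],(295,182.5),.059).round(3),onz(cc["side"],(262,228),.059).round(3))
print("lid corners side",[onz(cc["side"],p,.045).round(3).tolist() for p in ((197,182),(288,184),(279,291),(173,281))])
E
```

```text
scene red [(([246.8, 204.7], 42), [0.695, 0.013, 0.056])]
scene green [(([260.4, 174.0], 58), [0.545, -0.043, 0.055])]
scene brass [(([298.7, 187.8], 12), [0.529, 0.104, 0.058]), (([290.9, 198.4], 91), [0.587, 0.111, 0.058])]
scene dark [(([290.3, 191.8], 85), [0.584, 0.105, 0.081])]
side red [(([207.9, 187.2], 66), [0.707, 0.013, 0.056])]
side green [(([266.5, 192.7], 69), [0.549, -0.045, 0.055])]
side brass [(([222.2, 216.9], 13), [0.619, 0.088, 0.058]), (([231.3, 230.1], 174), [0.577, 0.114, 0.058]), (([243.9, 231.4], 19), [0.546, 0.103, 0.058])]
side dark [(([233.8, 218.0], 26), [0.581, 0.092, 0.081]), (([227.9, 222.1], 34), [0.589, 0.11, 0.081])]
bow [0.514 0.08  0.059] [0.508 0.073 0.059]
lid corners side [[0.751, 0.002, 0.045], [0.509, -0.111, 0.045], [0.399, 0.209, 0.045], [0.637, 0.298, 0.045]]
```

Careful with the scale: shifts go in shares of 50 mm and turns go in units of 0.05 rad. That gives: -0.038 m is -0.76, -0.0267 m is -0.534.

```bash
echo '[-0.76, -0.534, 0, 0, 1, -0.76, -0.534, 0, 0, 1, -0.76, -0.534, 0, 0, 1, -0.76, -0.534, 0, 0, 1, -0.76, -0.534, 0, 0, 1, -0.76, -0.534, 0, 0, 1, -0.76, -0.534, 0, 0, 1, -0.76, -0.534, 0, 0, 1, -0.76, -0.534, 0, 0, 1, -0.76, -0.534, 0, 0, 1, -0.76, -0.534, 0, 0, 1, -0.76, -0.534, 0, 0, 1, -0.76, -0.534, 0, 0, 1, 0, 0, 0, 0, 1, 0, 0, 0, 0, 1, 0, 0, 0, 0, 1]' | python3 nudge.py
python3 - <<'E'
from h import *
o=bot.get_obs(); print(np.round(o["q"],3),np.round(o["eef_pos"],4),np.round(o["tool_rot"],4))
cv2.imwrite("pics/w1.png",cams.read_camera("wrist"))
E
```

```text
t: 1.75
eef_pos: [0.5827, 0.1071, 0.2309]
tool_rot: [-0.001, 0.201, 0.98, 0.0]
contact_force: [-0.4, 0.0, -0.1]
gripper_width: 0.999
grasp_force: 0.0
[-0.477  0.346  0.243  1.773 -0.096  1.035  0.967] [0.5827 0.1071 0.2309] [-5.000e-04  2.011e-01  9.796e-01  2.000e-04]
```

View pics/w1.png

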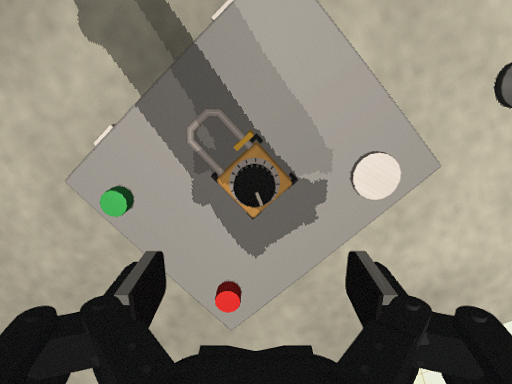

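The wrist view shows the dial at (255,185), the staple at (245,141), the bow at about (200,121), and lid corners at (66,181), (231,329) and (440,166). The start position is clear.

Run:
```python
from h import *
c=cam("wrist"); im=cv2.imread("pics/w1.png")
h=cv2.cvtColor(im,cv2.COLOR_BGR2HSV)
roi=np.zeros((384,512),bool); roi[130:225,210:300]=1
br=(h[...,0]>10)&(h[...,0]<32)&(h[...,1]>90)&roi
dk=(h[...,2]<40)&roi
d=max(blobs(dk),key=lambda b:b[1]); print("dial",d,onz(c,d[0],.088))
cn,_=cv2.findContours((dk*255).astype(np.uint8),0,2); k=max(cn,key=cv2.contourArea); e=cv2.minEnclosingCircle(k)
print("circ",e,onz(c,e[0],.089), "diam",np.linalg.norm(onz(c,(e[0][0]-e[1],e[0][1]),.09)-onz(c,(e[0][0]+e[1],e[0][1]),.09)))
print("brass",blobs(br,20))
P=[onz(c,p,.045) for p in ((66,181),(231,329),(440,166))]
print(np.round(P,4)); l,b,r=P
for a in (b-l,r-b): print(np.linalg.norm(a),np.degrees(np.arctan2(a[1],a[0])))
# corners of brass body at z .071
m=((br|dk)*255).astype(np.uint8)
for p in ((217,180),(253,219),(293,180),(256,142)): print(onz(c,p,.071).round(4))
for p in ((190,134),(213,111)): print("bow",onz(c,p,.063).round(4))
```

```text
dial ([253.8, 185.0], 1278) [0.58234248 0.10663049 0.088     ]
circ ((254.06521606445312, 185.0), 21.211355209350586) [0.58220244 0.10696747 0.089     ] diam 0.03996371521634606
brass [([243.6, 140.3], 162), ([254.3, 176.4], 1184)]
[[ 5.064e-01 -8.690e-02  4.500e-02]
 [ 7.558e-01  1.000e-04  4.500e-02]
 [ 6.527e-01  2.973e-01  4.500e-02]]
0.26422131890196066 19.230048690674934
0.314550944820121 109.13358100046008
[0.5671 0.073  0.071 ]
[0.6196 0.0896 0.071 ]
[0.5971 0.1429 0.071 ]
[0.5478 0.1237 0.071 ]
bow [0.5157 0.0667 0.063 ]
bow [0.5049 0.0969 0.063 ]
```

```bash
echo '[0, 0, 0.6, 0, 0.75, 0, 0, 0.6, 0, 0.75, 0, 0, 0.6, 0, 0.75, 0, 0, 0.6, 0, 0.75, 0, 0, 0.4, 0, 0.75, 0, 0, 0.2, 0, 0.75, 0, 0, 0.1, 0, 0.75, 0, 0, 0, 0, 0.75, 0, 0, 0, 0, 0.75]' | python3 nudge.py 30
echo '[0, 0, 0, 0, 0.3, 0, 0, 0, 0, 0.3, 0, 0, 0, 0, 0.3, 0, 0, 0, 0, 0.3, 0, 0, 0, 0, 0.3, 0, 0, 0, 0, 0.3]' | python3 nudge.py 30
python3 - <<'E'
from h import *
o=bot.get_obs(); print(np.round(o["torque"],3),np.round(o["q"],3))
cv2.imwrite("pics/w2.png",cams.read_camera("wrist"))
E
```

```text
t: 2.7
eef_pos: [0.5841, 0.1062, 0.0773]
tool_rot: [0.001, 0.202, 0.979, 0.0]
contact_force: [0.0, 0.9, 0.4]
gripper_width: 0.749
grasp_force: 0.0
t: 3.3
eef_pos: [0.584, 0.1057, 0.0774]
tool_rot: [0.001, 0.202, 0.979, 0.0]
contact_force: [-1.0, 0.5, 5.6]
gripper_width: 0.449
grasp_force: 29.6
[-0.176  0.295  0.037] [-0.437  0.535  0.202  1.89  -0.154  0.73   1.016]
```

View pics/w2.png

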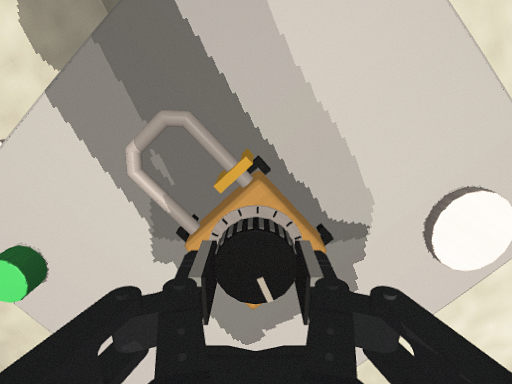

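The pads hold the dial at (255,265), the shackle's bow is at (150,135), and the staple is at (235,172). I'll start turning clockwise.

```bash
cat > s.py <<'E'
from h import *
o=bot.get_obs(); q=o["tool_rot"]; m=R.from_quat([q[1],q[2],q[3],q[0]]).as_matrix()
print("yaw",np.arctan2(m[1,0],m[0,0]).round(3),"tau",np.round(o["torque"],2),"q7",round(o["q"][6],2),"F",np.round(o["contact_force"],1))
E
for k in 1; do echo '[0, 0, 0, 2, 0.3, 0, 0, 0, 2, 0.3, 0, 0, 0, 2, 0.3, 0, 0, 0, 2, 0.3]' | python3 nudge.py|grep -v tool; python3 s.py; done; echo '[0, 0, 0, 2, 0.3, 0, 0, 0, 2, 0.3, 0, 0, 0, 2, 0.3]' | python3 nudge.py |grep -v tool; python3 s.py
```

```text
t: 3.75
eef_pos: [0.5841, 0.1058, 0.0774]
contact_force: [0.1, -1.1, 5.4]
gripper_width: 0.449
grasp_force: 29.7
yaw 2.331 tau [-0.03  0.28  0.04] q7 0.69 F [ 0.1 -1.1  5.4]
t: 4.05
eef_pos: [0.5843, 0.1059, 0.0775]
contact_force: [-0.1, 0.0, 3.8]
gripper_width: 0.45
grasp_force: 29.7
yaw 2.031 tau [-0.01  0.15  0.02] q7 0.44 F [-0.1  0.   3.8]
```

Scaled: 0.1 rad is 2.

```bash
echo '[0, 0, 0, 2, 0.3, 0, 0, 0, 2, 0.3]' | python3 nudge.py|grep -v tool >/dev/null; python3 s.py; echo '[0, 0, 0, 2, 0.3, 0, 0, 0, 2, 0.3]' | python3 nudge.py >/dev/null; python3 s.py;  echo '[0, 0, 0, 2, 0.3]' | python3 nudge.py >/dev/null; python3 s.py
python3 -c "
from h import *
cv2.imwrite('pics/w3.png',cams.read_camera('wrist'))"
```

```text
yaw 1.831 tau [-0.08  0.12  0.03] q7 0.28 F [ 0.3 -0.6  3. ]
yaw 1.631 tau [-0.08  0.06  0.  ] q7 0.12 F [ 0.8 -0.2  3.9]
yaw 1.531 tau [-0.08  0.09  0.14] q7 0.04 F [-0.3  0.2  3.7]
```

View pics/w3.png

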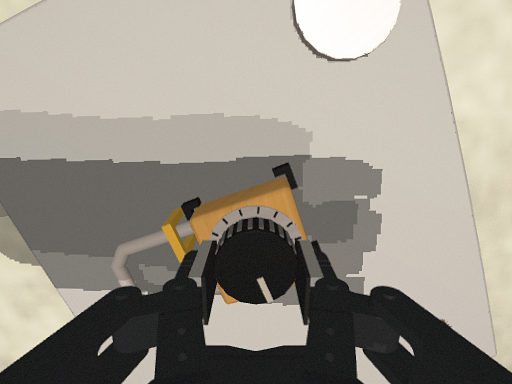

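The pointer at (265,290) still sits where it was relative to the fingers, so the dial turns without slip. The moment has now risen to 0.14.

```bash
echo '[0, 0, 0, 0, 0.3]' | python3 nudge.py >/dev/null; python3 s.py; echo '[0, 0, 0, 1, 0.3]' | python3 nudge.py >/dev/null; python3 s.py;  echo '[0, 0, 0, 1, 0.3]' | python3 nudge.py >/dev/null; python3 s.py
```

```text
yaw 1.535 tau [-0.12  0.1   0.02] q7 0.04 F [ 0.3 -0.1  5.2]
yaw 1.485 tau [-0.07  0.13  0.07] q7 0.0 F [-0.3 -0.5  5.5]
yaw 1.433 tau [-0.15  0.06  0.03] q7 -0.04 F [ 0.4 -0.7  3.7]
```

```bash
for i in 1; do echo '[0, 0, 0, 2, 0.3]' | python3 nudge.py >/dev/null; python3 s.py; echo '[0, 0, 0, 2, 0.3]' | python3 nudge.py >/dev/null; python3 s.py;  echo '[0, 0, 0, 2, 0.3]' | python3 nudge.py >/dev/null; python3 s.py; echo '[0, 0, 0, 0, 0.3]' | python3 nudge.py >/dev/null; python3 s.py; done
```

```text
yaw 1.332 tau [-0.08 -0.01  0.08] q7 -0.12 F [ 0.3 -0.7  4.7]
yaw 1.231 tau [-0.16 -0.02  0.01] q7 -0.2 F [ 1.2 -0.9  3.1]
yaw 1.131 tau [-0.07  0.03  0.06] q7 -0.28 F [-0.4 -0.2  4.9]
yaw 1.133 tau [-0.09 -0.06  0.08] q7 -0.28 F [ 0.9 -0.5  5.1]
```

```bash
for i in 1; do echo '[0, 0, 0, 2, 0.3]' | python3 nudge.py >/dev/null; python3 s.py; echo '[0, 0, 0, 2, 0.3]' | python3 nudge.py >/dev/null; python3 s.py;  echo '[0, 0, 0, 0, 0.3]' | python3 nudge.py >/dev/null; python3 s.py; done
python3 -c "
from h import *
a=cams.read_camera('wrist');b=cams.read_camera('side')[180:270,180:310]
cv2.imwrite('pics/w4.png',np.hstack([a[:, :400],cv2.resize(b,(390,384))]))"
```

```text
yaw 1.034 tau [-0.08 -0.15  0.03] q7 -0.36 F [ 1.1 -2.2  3.9]
yaw 0.932 tau [-0.18 -0.15  0.01] q7 -0.44 F [ 0.2 -0.8  4.1]
yaw 0.933 tau [-0.11 -0.1  -0.08] q7 -0.44 F [ 0.7 -1.5  6. ]
```

View pics/w4.png

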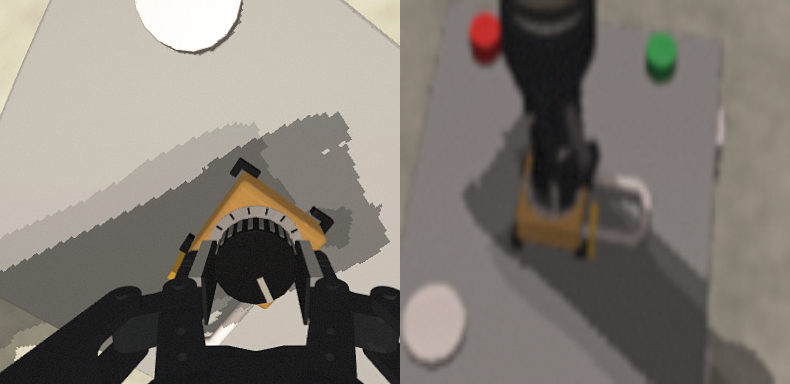

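The pointer shows no slip, at (265,290). In the side view the bow still ends near column 263, so it is still locked. Continuing.

```bash
for i in 1; do echo '[0, 0, 0, 2, 0.3]' | python3 nudge.py >/dev/null; python3 s.py; echo '[0, 0, 0, 2, 0.3]' | python3 nudge.py >/dev/null; python3 s.py;  echo '[0, 0, 0, 2, 0.3]' | python3 nudge.py >/dev/null; python3 s.py; echo '[0, 0, 0, 0, 0.3]' | python3 nudge.py >/dev/null; python3 s.py; done
```

```text
yaw 0.834 tau [-0.22 -0.2  -0.01] q7 -0.51 F [ 1.1 -1.4  4.3]
yaw 0.732 tau [-0.19 -0.34 -0.02] q7 -0.6 F [ 1.5 -1.5  3.1]
yaw 0.632 tau [-0.27 -0.21  0.06] q7 -0.68 F [ 1.6 -1.9  3.9]
yaw 0.633 tau [-0.21 -0.18 -0.05] q7 -0.67 F [ 0.9 -1.   6.3]
```

```bash
for i in 1; do echo '[0, 0, 0, 2, 0.3]' | python3 nudge.py >/dev/null; python3 s.py; echo '[0, 0, 0, 2, 0.3]' | python3 nudge.py >/dev/null; python3 s.py;  echo '[0, 0, 0, 0, 0.3]' | python3 nudge.py >/dev/null; python3 s.py; done
python3 -c "
from h import *
a=cams.read_camera('wrist');b=cams.read_camera('side')[180:270,180:310]
cv2.imwrite('pics/w5.png',np.hstack([a[:, :400],cv2.resize(b,(390,384))]))"
```

```text
yaw 0.534 tau [-0.23 -0.25  0.08] q7 -0.75 F [ 1.2 -1.7  4.1]
yaw 0.433 tau [-0.09 -0.18  0.61] q7 -0.83 F [ 1.8 -0.2  5. ]
yaw 0.435 tau [-0.15 -0.09  0.49] q7 -0.83 F [ 1.5 -1.3  6.5]
```

View pics/w5.png

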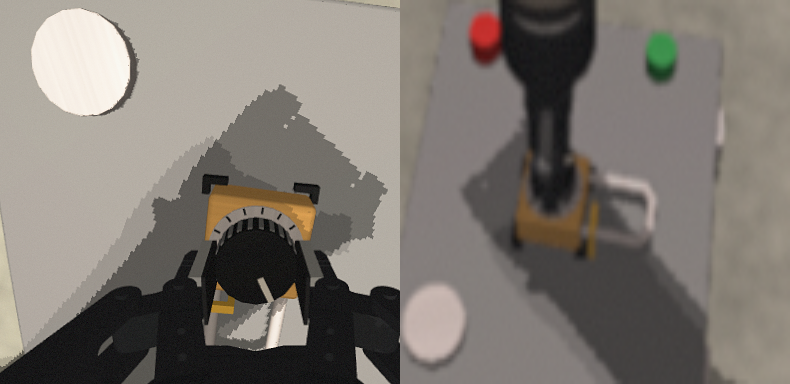

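The moment has jumped to 0.5 N m and holds. In the side crop the bow ends at 655 instead of 650, so the dial looks blocked in the notch. I'll relieve the twist, let go, rise, move above the bow and turn.

```bash
echo '[0, 0, 0, -1, 0.3, 0, 0, 0, 0, 0.75, 0, 0, 0, 0, 0.75, 0, 0, 0, 0, 0.75, 0, 0, -0.4, 0, 0.75, 0, 0, -0.8, 0, 0.75, 0, 0, -0.8, 0, 0.75, -0.434, -0.052, 0, 0, 0.75, -0.434, -0.052, 0, 0, 0.75, -0.434, -0.052, 0, 0, 0.75, -0.434, -0.052, 0, 0, 0.75]' | python3 nudge.py >/dev/null; echo '[0, 0, 0, -2.8, 0.75, 0, 0, 0, -2.8, 0.75, 0, 0, 0, -2.8, 0.75, 0, 0, 0, -2.8, 0.75, 0, 0, 0, -2.8, 0.75, 0, 0, 0, -2.8, 0.75, 0, 0, 0, -2.8, 0.75, 0, 0, 0, -2.8, 0.75, 0, 0, 0, -2.8, 0.75, 0, 0, 0, -2.8, 0.75, 0, 0, 0, -0.4, 0.75, 0, 0, 0, 0, 0.75]' | python3 nudge.py
python3 s.py
python3 -c "
from h import *
cv2.imwrite('pics/w6.png',cams.read_camera('wrist'))"
```

```text
t: 8.8
eef_pos: [0.5016, 0.0743, 0.1762]
tool_rot: [-0.0, 0.581, 0.814, -0.0]
contact_force: [0.4, 0.7, -0.1]
gripper_width: 0.747
grasp_force: 0.0
yaw 1.902 tau [0.03 0.02 0.01] q7 0.3 F [ 0.4  0.7 -0.1]
```

View pics/w6.png

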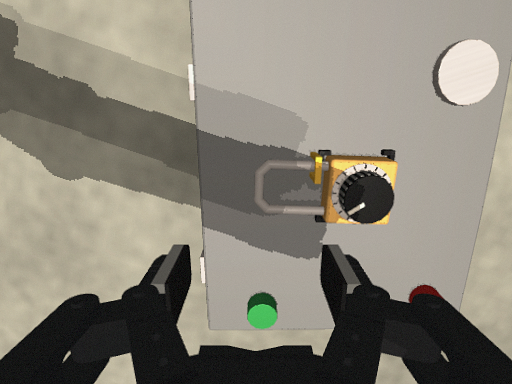

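The dial is at (366,196), the body spans roughly (328-397,158-222), the bow bar is at (260,187), and the staple is at (318,168). Next I measure the bow.

Run:
```python
from h import *
c=cam("wrist"); o=bot.get_obs()
print("dial",onz(c,(366,196),.089)); b=onz(c,(260.5,187.5),.060); print("bow",b)
C=np.array([.5825,.107]);u=np.array([np.cos(.335),np.sin(.335)])
print("dist",np.dot(b[:2]-C,u),np.cross(u,b[:2]-C))
for p in ((191,0),(212,329)): print("lid edge",onz(c,p,.045))
q=o["tool_rot"]; m=R.from_quat([q[1],q[2],q[3],q[0]]).as_matrix()
for t in (b[:2],C-.086*u): print("tool shift",m.T@(np.r_[t,.05]-o["eef_pos"]))
```

```text
dial [0.58076037 0.10773834 0.089     ]
bow [0.50410588 0.0803427  0.06      ]
dist -0.08280031266669376 0.0005981412089684293
lid edge [0.40390941 0.20310274 0.045     ]
lid edge [ 0.50812143 -0.08775496  0.045     ]
tool shift [0.00480959 0.00431572 0.12620144]
tool shift [0.00419752 0.00111867 0.12620226]<stdin>:5: DeprecationWarning: Arrays of 2-dimensional vectors are deprecated. Use arrays of 3-dimensional vectors instead. (deprecated in NumPy 2.0)
```

```bash
echo '[0.09, 0.05, 0, 0, 0.45, 0, 0, 0.6, 0, 0.45, 0, 0, 0.6, 0, 0.45, 0, 0, 0.6, 0, 0.45, 0, 0, 0.4, 0, 0.45, 0, 0, 0.2, 0, 0.45, 0, 0, 0.14, 0, 0.45, 0, 0, 0, 0, 0.45, 0, 0, 0, 0, 0.45]' | python3 nudge.py 40
echo '[0, 0, 0, 0, 0, 0, 0, 0, 0, 0, 0, 0, 0, 0, 0, 0, 0, 0, 0, 0, 0, 0, 0, 0, 0, 0, 0, 0, 0, 0, 0, 0, 0, 0, 0]' | python3 nudge.py 40; python3 s.py
```

```text
t: 9.75
eef_pos: [0.5033, 0.0797, 0.05]
tool_rot: [0.0, 0.58, 0.815, 0.001]
contact_force: [0.5, -0.3, 0.8]
gripper_width: 0.451
grasp_force: 0.0
t: 10.45
eef_pos: [0.5031, 0.0791, 0.0494]
tool_rot: [0.0, 0.58, 0.815, 0.0]
contact_force: [0.9, -2.9, 2.9]
gripper_width: 0.073
grasp_force: 38.9
yaw 1.904 tau [-0.73 -0.29 -0.15] q7 0.46 F [ 0.9 -2.9  2.9]
```

Scaled: -0.003 m is -0.06.

```bash
echo '[0, -0.06, 0, 0, 0, 0, -0.06, 0, 0, 0, 0, 0, 0, 0, 0]' | python3 nudge.py; echo '[0, -0.08, 0, 0, 0, 0, -0.08, 0, 0, 0, 0, -0.08, 0, 0, 0, 0, -0.08, 0, 0, 0, 0, 0, 0, 0, 0]' | python3 nudge.py;echo '[0, -0.02, 0, 0, 0, 0, 0, 0, 0, 0]' | python3 nudge.py
python3 -c "
from h import *
a=cams.read_camera('wrist')
cv2.imwrite('pics/w7.png',a)"
```

```text
t: 10.75
eef_pos: [0.4964, 0.0771, 0.0492]
tool_rot: [-0.0, 0.58, 0.815, -0.0]
contact_force: [0.8, -4.1, 2.5]
gripper_width: 0.071
grasp_force: 39.1
t: 11.25
eef_pos: [0.4807, 0.0721, 0.0492]
tool_rot: [-0.001, 0.58, 0.815, -0.0]
contact_force: [0.2, -3.0, 1.5]
gripper_width: 0.073
grasp_force: 39.2
t: 11.45
eef_pos: [0.4807, 0.0721, 0.0492]
tool_rot: [-0.0, 0.58, 0.815, -0.0]
contact_force: [0.7, -3.4, 1.0]
gripper_width: 0.069
grasp_force: 39.0
```

View pics/w7.png

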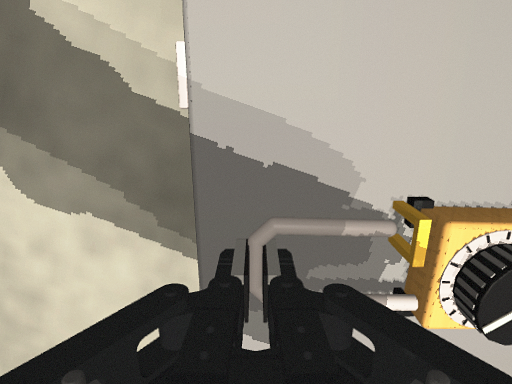

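The bow bar is held at (258,270). The free leg's end at (400,228) is just at or in front of the staple, and the tool has gone about 24 mm. I'll feel for the stop.

Scaled: -0.002 m is -0.04.

```bash
echo '[0, -0.04, 0, 0, 0, 0, 0, 0, 0, 0, 0, 0, 0, 0, 0]' | python3 nudge.py;echo '[0, -0.04, 0, 0, 0, 0, 0, 0, 0, 0, 0, 0, 0, 0, 0]' | python3 nudge.py
```

```text
t: 11.8
eef_pos: [0.4794, 0.0716, 0.0494]
tool_rot: [0.0, 0.58, 0.815, 0.0]
contact_force: [1.3, -1.9, 1.4]
gripper_width: 0.073
grasp_force: 38.9
t: 12.1
eef_pos: [0.4791, 0.0711, 0.0499]
tool_rot: [0.001, 0.58, 0.815, 0.001]
contact_force: [5.0, -0.8, 0.1]
gripper_width: 0.069
grasp_force: 38.7
```

The stop is felt (5 N). I'll relax, let go, rise, go over the lock and turn to grip its y sides.

Scaled: 0.027 m is 0.54, -0.05 m is -1.

```bash
echo '[0, 0.03, 0, 0, 0, 0, 0, 0, 0, 0.4, 0, 0, 0, 0, 0.4, 0, 0, 0, 0, 0.4, 0, 0, -0.4, 0, 0.4, 0, 0, -0.8, 0, 0.4, 0, 0, -1, 0, 0.4, 0, 0, -0.4, 0, 0.4, 0, 0.54, 0, 0, 1, 0, 0.54, 0, 0, 1, 0, 0.54, 0, 0, 1, 0, 0.54, 0, 0, 1]' | python3 nudge.py >/dev/null; echo '[0, 0, 0, 3, 1, 0, 0, 0, 3, 1, 0, 0, 0, 3, 1, 0, 0, 0, 3, 1, 0, 0, 0, 3, 1, 0, 0, 0, 3, 1, 0, 0, 0, 3, 1, 0, 0, 0, 3, 1, 0, 0, 0, 3, 1, 0, 0, 0, 3, 1, 0, 0, 0, 1.4, 1, 0, 0, 0, 0, 1, 0, 0, 0, 0, 1]' | python3 nudge.py
python3 s.py
python3 -c "
from h import *
a=cams.read_camera('wrist');b=cams.read_camera('side')[180:270,180:310]
cv2.imwrite('pics/w8f.png',a)
cv2.imwrite('pics/w8.png',np.hstack([a[:, :410],cv2.resize(b,(390,384))]))"
```

```text
t: 14.6
eef_pos: [0.5802, 0.1068, 0.1789]
tool_rot: [-0.0, 0.986, 0.168, -0.0]
contact_force: [-0.7, 0.7, -0.2]
gripper_width: 0.998
grasp_force: 0.0
yaw 0.337 tau [-0.01  0.03  0.03] q7 -0.97 F [-0.7  0.7 -0.2]
```

View pics/w8.png

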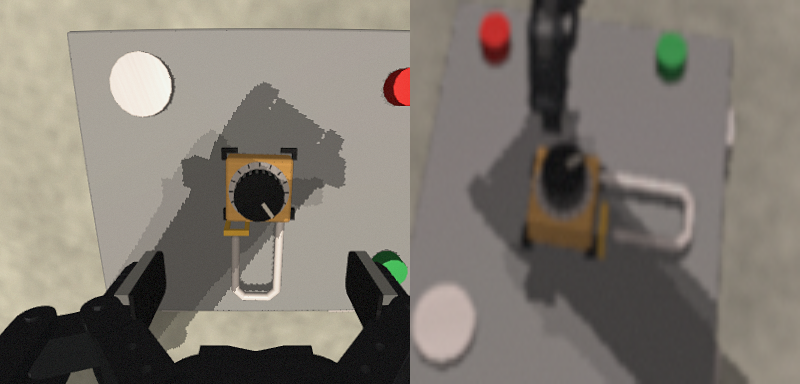

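The shackle is fully out, with the bow at (257,295), and the free leg ends at (236,238), in front of the staple at (236,232). The dial is at (259,193). I'll check the centring, then descend.

Run:
```python
from h import *
c=cam("wrist"); o=bot.get_obs(); im=cv2.imread("pics/w8f.png"); h=cv2.cvtColor(im,cv2.COLOR_BGR2HSV)
roi=np.zeros((384,512),bool); roi[163:222,228:290]=1
d=max(blobs((h[...,2]<45)&roi),key=lambda b:b[1])
q=o["tool_rot"]; m=R.from_quat([q[1],q[2],q[3],q[0]]).as_matrix()
p=onz(c,d[0],.088); print(d,p,m.T@(p-o["eef_pos"]))
for x in (225,293): print((m.T@(onz(c,(x,190),.071)-o["eef_pos"])).round(4))
```

```text
([258.1, 195.2], 1886) [0.58510507 0.10682208 0.088     ] [0.00455849 0.00144036 0.09117762]
[ 0.004  -0.0261  0.1082]
[0.004  0.0308 0.1082]
```

```bash
echo '[0.06, 0.036, 0, 0, 1, 0, 0, 0.6, 0, 1, 0, 0, 0.6, 0, 1, 0, 0, 0.6, 0, 1, 0, 0, 0.4, 0, 1, 0, 0, 0.2, 0, 1, 0, 0, 0.16, 0, 1, 0, 0, 0.1, 0, 1, 0, 0, 0, 0, 1, 0, 0, 0, 0, 1]' | python3 nudge.py 60
echo '[0, 0, 0, 0, 0.4, 0, 0, 0, 0, 0.4, 0, 0, 0, 0, 0.4, 0, 0, 0, 0, 0.4, 0, 0, 0, 0, 0.4, 0, 0, 0, 0, 0.4]' | python3 nudge.py 60; python3 s.py
```

```text
t: 15.7
eef_pos: [0.5846, 0.1059, 0.047]
tool_rot: [-0.0, 0.986, 0.167, 0.001]
contact_force: [-0.1, -0.6, -0.4]
gripper_width: 0.994
grasp_force: 0.0
t: 16.3
eef_pos: [0.5847, 0.1058, 0.0472]
tool_rot: [-0.0, 0.986, 0.167, 0.001]
contact_force: [-1.0, -0.3, 5.7]
gripper_width: 0.641
grasp_force: 64.1
yaw 0.335 tau [ 0.    0.19 -0.03] q7 -0.84 F [-1.  -0.3  5.7]
```

Scaled: -0.01 m is -0.2, -0.005 m is -0.1.

```bash
echo '[0, 0, -0.1, 0, 0.4, 0, 0, -0.2, 0, 0.4, 0, 0, -0.2, 0, 0.4, 0, 0, 0, 0, 0.4]' | python3 nudge.py 60; echo '[0, 0, -0.4, 0, 0.4, 0, 0, -0.4, 0, 0.4, 0, 0, -0.4, 0, 0.4, 0, 0, -0.4, 0, 0.4, 0, 0, -0.4, 0, 0.4, 0, 0, -0.2, 0, 0.4, 0, 0, -0.1, 0, 0.4, 0, 0, 0, 0, 0.4, 0, 0, 0, 0, 0.4, 0, 0, 0, 0, 0.4]' | python3 nudge.py 60;python3 s.py
python3 -c "
from h import *
a=cams.read_camera('wrist');b=cams.read_camera('side')[130:270,180:310]
cv2.imwrite('pics/w9.png',np.hstack([a[:, 50:450],cv2.resize(b,(390,384))]))"
```

```text
t: 16.7
eef_pos: [0.5846, 0.106, 0.0728]
tool_rot: [-0.0, 0.986, 0.167, 0.001]
contact_force: [0.4, 0.5, -4.5]
gripper_width: 0.641
grasp_force: 65.3
t: 17.7
eef_pos: [0.5834, 0.1059, 0.1853]
tool_rot: [0.0, 0.986, 0.167, -0.001]
contact_force: [-0.7, -0.2, -4.5]
gripper_width: 0.642
grasp_force: 65.6
yaw 0.335 tau [ 0.02 -0.02 -0.04] q7 -0.97 F [-0.7 -0.2 -4.5]
```

View pics/w9.png

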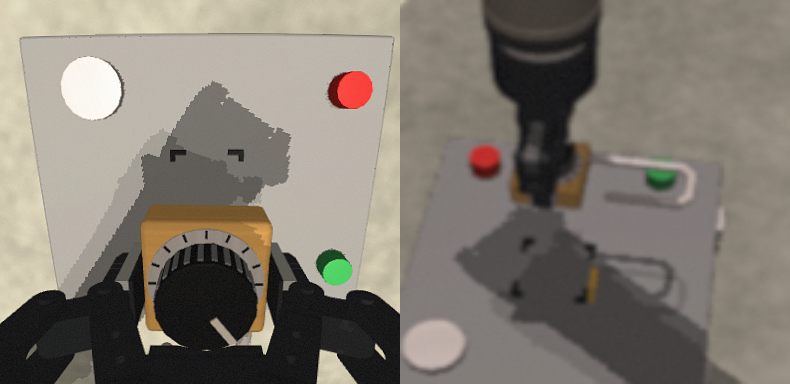

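The lock is held level at 138 mm above the lid, with its body at (207,270), the dial up and the shackle out. The empty brackets are at (178,155) and (236,155), the staple is free, and the bystanders are in place.

```bash
echo '[0, 0, 0, 0, 0.4, 0, 0, 0, 0, 0.4, 0, 0, 0, 0, 0.4, 0, 0, 0, 0, 0.4, 0, 0, 0, 0, 0.4]' | python3 nudge.py; python3 -c "
from station import bot, cams, workorder
print(workorder.hand_in())"
```

```text
t: 18.3
eef_pos: [0.584, 0.1058, 0.1863]
tool_rot: [-0.0, 0.986, 0.167, 0.0]
contact_force: [-0.1, -0.0, -4.0]
gripper_width: 0.642
grasp_force: 65.6
the job is handed in; nothing more can be done
None
```

The job is handed in at about 18 s: the lock is open, its shackle fully out and clear of the staple, and the gripper holds it by the body, level and dial up, about 138 mm above the lid with the other things left alone.

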